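# Change the metallurgical microscope over to the next specimen

## Robot

A 7-joint arm with a two-finger parallel gripper is mounted at the origin on the work surface. World frame = base frame: x ahead of the robot, y to its left, z up, the work surface at z = 0. Lengths are in m, angles in rad, forces in N, time in s.
With the tool pointing down it reaches from about 0.425 to 0.875 m from the base axis. Payload 4.7 kg.
Tool frame: the origin (TCP) lies on the centre line of the jaws, within the pads' length; the fingertips stand ahead of it and the grasp point (between the pads) lies 2 mm behind it (nose_length is the z of the fingertips in the tool frame, in m); z points along the fingers, y is the line along which they close (so a half turn about z gives the same grasp; the last joint's range is limited). The gripper opens to 87 mm and grips with 3 to 60 N. Pads are 19 mm wide; open, the fingers measure 117 mm over their backs; the gripper's body (75 mm by 190 mm) begins 51 mm behind the grasp point.
Start: joints at [-1.328, 0.321, -0.07, 1.45, 0.023, 1.371, -0.057], TCP at [0.147, 0.633, 0.24] pointing down, gripper open.
Joint ranges: [-2.86, 2.86], [-0.3, 2.09], [-1.38, 1.24], [0.06, 2.45], [-1.56, 4.7], [0.09, 2.05], [-2.69, 2.69]. Speed limits (rad/s): [2.57, 2.57, 3.14, 3.14, 3.14, 3.14, 3.14].

## Interface

Orientations are given as a rotation vector (axis times angle).
In Python, from bench import * gives the robot as it stands.
- The arm moves only by the tool send_rows, never from a script. Its arguments are lists of equal length, an entry for each row: "xyz": the shift along the tool's x, y, z in mm, a list of three; "dr": the turn, a rotation vector about the tool's x, y, z in rad, a list of three. A call has exactly 10 rows; each row is the pose to reach, as a shift and turn from the pose commanded when the call began, along the tool's axes at that moment; what a row does not reach only later rows make up. A row lasts 1/12 s, in which the tool goes at most 41.7 mm and 7.16 degrees, less where a joint would pass 70% of its speed; a pose out of reach is approached as far as the arm can. A call with a gripper value outside its range is refused whole. "jaw" is the finger opening in mm, from 0 to 87, set as the call begins (left out, the last holds). The fingers move at their own pace and stop on an object; "grip_force" is the grip in N (left out, the last holds). Time passes only in rows, so rows that repeat a pose let the fingers close, or fill a call up. It gives the time, the measured TCP pose, the force, the opening and the grip force at its end, in the units of the state.
- get_state(): the state, without advancing time (a new reading comes with each control period).
- get_image(name): name is "scene" or "top"; returns the picture (384x512x3 uint8, red, green, blue); there is no depth.
- calibration(name): a dict with "vfov" (degrees; the focal length in pixels is half the picture's height over the tangent of half this angle, whatever the lens; pixels are square), "cx", "cy" (the principal point, pixels), "rvec" (rotation vector, rad) and "tvec" (3), from world to camera coordinates, as OpenCV has them. Camera axes: x right, y down, z forward; pixel columns grow to the right and rows downward; lengths in m; the calibration is good to about 2 mm. A picture is of the moment at which its call begins. calibration takes no time and is no camera call.
- close_job(): hands the job in; it is judged then, once.
The state is a dict: "time": time; "joint_positions": joint angles; "qd": joint speeds; "joint_torque": joint torques, N m; "position": TCP position; "tool_rot": TCP orientation; "ft_force": force on the tool from outside, world axes, zero at the start; "torque": the same for the moment, N m; "grip_width": opening from 0.0 (shut) to 1.0 (fully open); "grip_force": force on a finger pad.
Only numpy, scipy, OpenCV 4.12 (cv2) and the standard library are available. Lean on these libraries where they do the work, as an engineer would, in place of code of your own. Each camera call takes 0.05 s, during which the arm holds its last target. There are 200 camera calls.

## Task

The red specimen mounts are finished with: set each one - the one on the microscope stage and all those on the bench - on the ledge of the blue returns box and push it in through the sprung flap, so that it drops inside and the flap shuts behind it. Once the stage is free, take the black mount out of the open cabinet drawer, set it flat, the same way up, centred over the hole in the microscope stage so that the hole is fully covered, and push the drawer home until it clicks into its catch. The green mounts stay in the drawer; leave the other things on the bench alone.

Things in the scene. Friction and masses are not known exactly. Their poses are not given: they have to be found in the camera images.
- returns_box: Fixed blue steel returns box, 160 mm wide, 178 mm tall, closed by a clear lid: the flap in its front is the only way in. Origin: on the bench below the header bar over the opening; x points into the box (the way to push), y along the front, z up. The box reaches from x = -14 to 190 mm, its ledge stands out in front. Ledge, opening and inside: see the other entries.
- ledge (a point): Middle of the top face of the box's steel ledge, 130 mm above the bench; axes as the box, whose origin is 50 mm further in (x). The ledge is 160 mm wide (y), has no rim and ends 40 mm before and 40 mm behind this point; at its inner end the flap's lower edge shuts against it.
- box_in (a point): Inside the box: 5 mm above the bench, 95 mm behind the box's origin, mid-width; axes as the box. The inside is x from -105 to 91 mm and y within 76 mm of it. A mount pushed past the ledge's inner end drops onto a steel deflector and slides to the floor.
- flap (a joint): Angle of the aluminium flap (76 mm wide, 38 mm long, hung by its top edge from a pin 168 mm above the bench just behind the header): 0 = shut, leaning, its lower edge 15 mm nearer than the pin; it swings inwards only, to 1.8 rad. A light spring (0.1 N at the lower edge to start, about 0.5 N wide open) snaps it shut as soon as it is free.
- flap_face (a point): Middle of the flap; it moves with it. The opening is 84 mm wide (42 mm either side of the middle) and 38 mm high above the ledge, between side jambs 16 mm deep (x = -14 to 2 mm in the box's frame); over it is a thin header bar (x = -2 to 2 mm) from 168 mm above the bench to the box's top, 178 mm: a finger standing on the ledge can follow a mount in as far as that bar.
- drawer (a joint): How far the cabinet's upper drawer is out, m: 0 = fully home, at the start 0.11 to 0.125. It slides with 1.5 N of friction; a sprung roller catch resists with about 8 N from 15 to 6 mm out and, once past that, pulls the drawer in and holds it at 0.
- drawer_handle (a point): Middle of the outer face of the drawer's handle: a dark pull 100 mm wide, 20 mm high, standing 24 mm out from the drawer's front, its centre 95 mm above the bench. Moves with the drawer. x points into the cabinet (the way to push), y along its front, z up. Cabinet: 290 mm wide, 200 mm deep, 135 mm tall; its lower drawer stays closed.
- drawer_in (a point): Middle of the drawer's inner floor, 72 mm above the bench; moves with the drawer, axes as the handle. The tray is 157 mm deep (x) and 254 mm wide (y) inside; its walls end 113 mm, its front panel 125 mm above the bench. At the start the front 105 mm or more of the tray lie clear of the cabinet.
- microscope: Fixed inverted microscope, cream and black. Origin on the bench below the stage hole. The flat black stage plate on top, 200 mm above the bench, is 190 mm (x) by 160 mm (y) and free from above; a binocular tower stands at y = 140 to 260 mm, 350 mm high; the foot, 200 mm wide and 70 mm high, runs from y = -140 to 210 mm; a black lamp housing ends at y = -173 mm, 160 mm high.
- stage_hole (a point): Middle of the round 17 mm hole in the stage plate, at the level of the plate's top face (200 mm above the bench). A mount set over it is looked at from below.
- next_c (a point): Centre of the black mount, the next specimen: a resin cylinder 30 mm across and 24 mm tall, about 75 g, standing upright in the open drawer, polished face down. z is its axis, upwards at the start.
- finished1_c (a point): Centre of a red mount, finished with: a resin cylinder 30 mm across and 24 mm tall, about 75 g, z along its axis. It stands on the microscope stage at the start.
- finished2_c (a point): Centre of a red mount, finished with: a resin cylinder 30 mm across and 24 mm tall, about 75 g, z along its axis. It stands on the bench; absent (None) in some runs.
- finished3_c (a point): Centre of a red mount, finished with: a resin cylinder 30 mm across and 24 mm tall, about 75 g, z along its axis. It stands on the bench; absent (None) in some runs.
- finished4_c (a point): Centre of a red mount, finished with: a resin cylinder 30 mm across and 24 mm tall, about 75 g, z along its axis. It stands on the bench; absent (None) in some runs.
- finished5_c (a point): Centre of a red mount, finished with: a resin cylinder 30 mm across and 24 mm tall, about 75 g, z along its axis. It stands on the bench; absent (None) in some runs.
- kept1_c (a point): Centre of a green mount of the same size, standing in the open drawer, where it stays.
- kept2_c (a point): Centre of a green mount of the same size, standing in the open drawer, where it stays.
- wash_bottle_c (a point): Centre of a white wash bottle with a red cap, 56 mm across and 150 mm tall, on the bench; not part of the job.
- paste_jar_c (a point): Centre of a small white jar with a blue lid, 40 mm across and 36 mm tall, on the bench; not part of the job.
- loupe_c (a point): Centre of a black eye loupe, 36 mm across and 30 mm tall, on the bench; not part of the job.
- tweezers_c (a point): Middle of steel tweezers, 125 mm long and 8 mm high, lying on the bench along their x axis; not part of the job.
- dish_c (a point): Centre of a shallow glass dish, 80 mm across and 16 mm high, on the bench; not part of the job.
Not all that is in view belongs to the job. What is shaped like the part that bears finished1_c but yellow is not meant.

How it is judged:
By the outcome, as a careful person would: the job done as asked, in the order asked, and still so for the second after the job is handed in, with the robot touching nothing.
Of finished2, finished3, finished4, finished5 only 2 to 4 are there at a start; the rules pass over those that are not, and their reading is None.
At some moment in a run one of finished1, finished2, finished3, finished4, finished5 may be knocked a few centimetres aside while the robot is not near it.
It also fails if it takes over 210 s, if anything falls off the work surface, if the arm or the gripper's body presses on something with over 40 N, if the wrist force passes 120 N, or if a joint passes its speed limit or range.

## Working session

There is one attempt and no reset: what is moved stays moved. The work goes in short steps, Python scripts to look and compute and a tool call to move; the robot and the scene stay as the last step left them, time stands still between calls to the robot, and variables do not carry over. Pictures are saved under pics/ and viewed, at most 16 in all, crops included, and the job is handed in when it is done.

Besides the shell and the picture viewer there is one more tool, called as name(argument=value, ...) on one line, values as JSON. send_rows: Moves the arm, as the interface text tells. Its arguments: {"type":"object","properties":{"xyz":{"type":"array"},"dr":{"type":"array"},"jaw":{"type":"number"},"grip_force":{"type":"number"}},"required":["xyz","dr"]}

```bash
ls; mkdir -p pics; python3 - <<'E'
from bench import *
import cv2
for n in ("scene","top"):
    im=get_image(n); cv2.imwrite(f"pics/{n}0.png",cv2.resize(im[:,:,::-1],(800,600),interpolation=cv2.INTER_CUBIC)); cv2.imwrite(f"pics/raw_{n}0.png",im[:,:,::-1])
    print(calibration(n))
s=get_state();print({k:s[k] for k in("time","position","tool_rot","ft_force","grip_width","grip_force")}); print([k for k in s])
E
```

```text
pics
{'vfov': 57.53607067159845, 'cx': 256.54049981060894, 'cy': 190.9874246227658, 'rvec': array([ 2.20643336,  0.7728846 , -0.35127286]), 'tvec': array([-0.42581824, -0.13343084,  1.57357583])}
{'vfov': 57.61307265904836, 'cx': 253.90840948084312, 'cy': 190.57891885097038, 'rvec': array([ 2.14296444, -2.11954239,  0.22433691]), 'tvec': array([-0.02662501,  0.57564905,  0.99036598])}
{'time': 0.1, 'position': array([0.14735076, 0.63258541, 0.23855541]), 'tool_rot': array([-3.58542743e-01, -3.12093835e+00,  2.76064585e-03]), 'ft_force': array([-0.99360371,  0.62894251,  0.04053229]), 'grip_width': 1.0071261646432592, 'grip_force': 0.0}
['time', 'joint_positions', 'qd', 'joint_torque', 'position', 'tool_rot', 'ft_force', 'torque', 'grip_force', 'grip_width']
```

View pics/scene0.png

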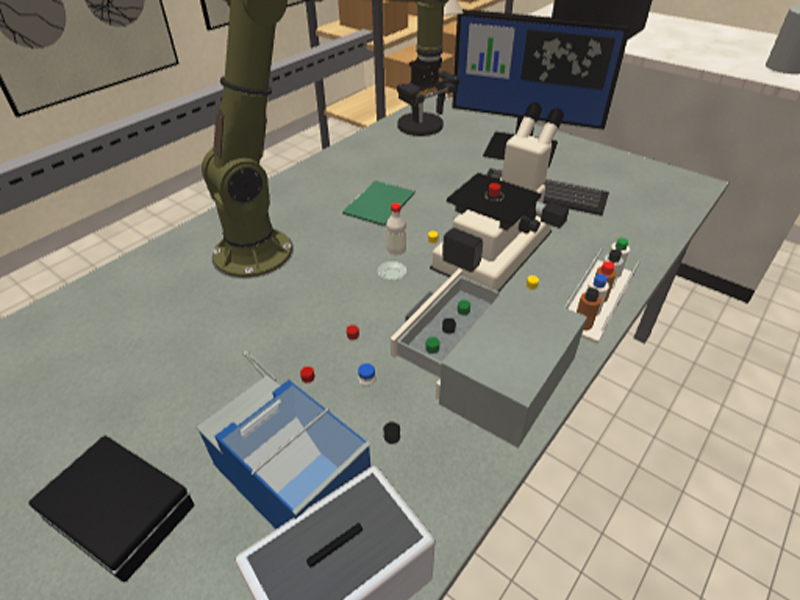

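View pics/top0.png

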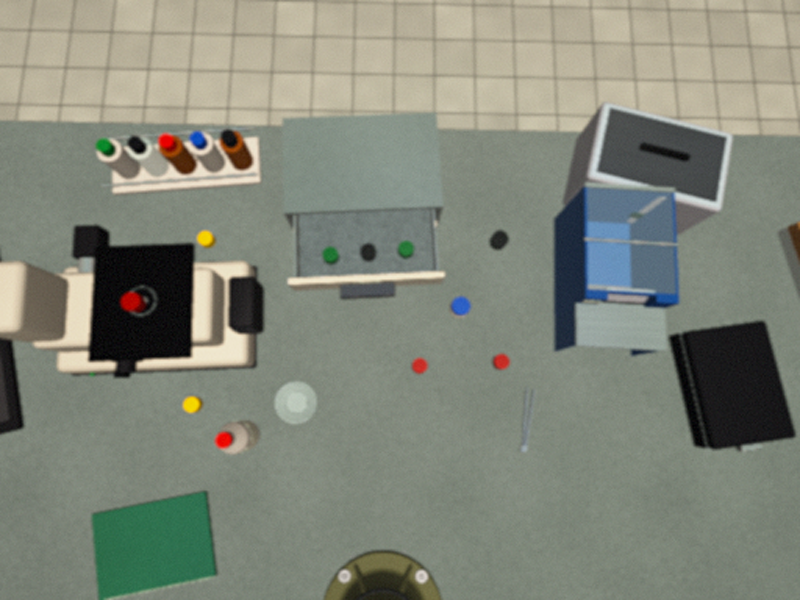

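Scene view: red mounts at (352,331), (307,374) on the bench and (494,190) on the stage. Top view: the same at (419,366), (501,361), (131,301). The black mount is in the drawer at top (368,252), with green ones either side. The red caps at top (224,440) and (169,142) are bottles, and the black thing at (499,240) is the loupe.

```bash
cat > h.py <<'E'
import numpy as np, cv2
from bench import *
from scipy.spatial.transform import Rotation as R
C={n:calibration(n) for n in("scene","top")}
def K(n):
    c=C[n]; f=192/np.tan(np.radians(c["vfov"]/2)); return np.array([[f,0,c["cx"]],[0,f,c["cy"]],[0,0,1.]])
def ray(n,uv):
    Rm=R.from_rotvec(C[n]["rvec"]).as_matrix(); o=-Rm.T@C[n]["tvec"]
    return o,Rm.T@np.linalg.inv(K(n))@np.array([uv[0],uv[1],1.])
def onz(n,uv,z):
    o,d=ray(n,uv); return (o+d*(z-o[2])/d[2])
def proj(n,p):
    return cv2.projectPoints(np.array(p,float).reshape(-1,3),C[n]["rvec"],C[n]["tvec"],K(n),None)[0].reshape(-1,2)
def blobs(im,col,amin=20):
    h=cv2.cvtColor(im,cv2.COLOR_RGB2HSV); H,S,V=[h[:,:,i].astype(int) for i in range(3)]
    m={"red":((H<8)|(H>172))&(S>150)&(V>90),"green":(H>45)&(H<80)&(S>130)&(V>40),"black":(V<60),"blue":(H>100)&(H<130)&(S>150)&(V>80),"yellow":(H>18)&(H<32)&(S>150)&(V>120)}[col]
    n,_,st,ce=cv2.connectedComponentsWithStats(m.astype(np.uint8))
    return [(ce[i].round(1),st[i,4],st[i,2:4]) for i in range(1,n) if st[i,4]>=amin]
def go(p,ang=None):
    """shift in tool axes mm from measured pose to world p; ang = desired world yaw of tool y axis"""
    s=get_state(); Rm=R.from_rotvec(s["tool_rot"]).as_matrix()
    return (Rm.T@(np.array(p)-s["position"])*1000).round(1)
E
python3 - <<'E'
from h import *
t=cv2.imread("pics/raw_top0.png")[:,:,::-1].copy(); s=cv2.imread("pics/raw_scene0.png")[:,:,::-1].copy()
for c in("red","green","blue"):
    for n,im in(("top",t),("scene",s)):
        for b in blobs(im,c): print(c,n,b[0],b[1],b[2],[onz(n,b[0],z).round(4)[:2] for z in(.022,.096,.222)])
k=.64
for nm,uv,z in [("hole",(145,300),.2),("st1",(96,245),.2),("st2",(193,243),.2),("st3",(192,356),.2),("st4",(90,360),.2),("led1",(574,347),.13),("led2",(668,349),.13),("led3",(665,305),.13),("led4",(577,303),.13),("h1",(340,298),.105),("h2",(395,296),.105),("blk",(368,252),.096)]:
    print(nm,onz("top",np.array(uv)*k,z).round(4))
st=get_state(); print(R.from_rotvec(st["tool_rot"]).as_matrix().round(3))
def cr(im,a): x,y,w,h=[int(v*k) for v in a]; return cv2.resize(im[y:y+h,x:x+w],(400,300),interpolation=cv2.INTER_CUBIC)
m=np.vstack([np.hstack([cr(t,(72,230,160,120)),cr(t,(540,260,160,120))]),np.hstack([cr(t,(280,220,160,120)),cr(t,(390,300,160,120))])])
cv2.imwrite("pics/mos.png",m[:,:,::-1])
E
```

```text
red top [106.8  90.9] 99 [12 11] [array([0.9045, 0.4582]), array([0.8678, 0.4262]), array([0.8053, 0.3717])]
red top [ 83.3 192.6] 134 [14 13] [array([0.5691, 0.5   ]), array([0.5558, 0.4651]), array([0.5333, 0.4056])]
red top [320.4 231.1] 69 [10  9] [array([ 0.4596, -0.2239]), array([ 0.454 , -0.2083]), array([ 0.4444, -0.1816])]
red top [268.1 233.7] 62 [9 9] [array([ 0.4501, -0.065 ]), array([ 0.4452, -0.0605]), array([ 0.4367, -0.0527])]
red top [142.8 281.3] 91 [11 10] [array([0.3079, 0.3015]), array([0.3129, 0.2805]), array([0.3214, 0.2446])]
red scene [315.8 120.3] 47 [8 8] [array([0.3759, 0.6935]), array([0.4348, 0.5833]), array([0.535 , 0.3957])]
red scene [252.7 132.3] 31 [6 6] [array([0.1933, 0.4095]), array([0.2666, 0.3218]), array([0.3913, 0.1723])]
red scene [388.5 171.2] 59 [9 9] [array([0.8325, 0.5325]), array([0.8553, 0.435 ]), array([0.8942, 0.269 ])]
red scene [224.7 211.1] 41 [7 9] [array([ 0.4497, -0.0695]), array([ 0.5028, -0.1195]), array([ 0.5931, -0.2046])]
red scene [195.8 238. ] 50 [9 8] [array([ 0.4594, -0.2279]), array([ 0.5117, -0.2653]), array([ 0.6007
[... 2020 characters left out ...]
y([ 0.5049, -0.326 ]), array([ 0.595, -0.381])]
blue scene [147.3 283.7] 118 [23 31] [array([ 0.4745, -0.4488]), array([ 0.5256, -0.4688]), array([ 0.6126, -0.503 ])]
blue scene [162.2 312.9] 787 [57 54] [array([ 0.5864, -0.4834]), array([ 0.6286, -0.5007]), array([ 0.7006, -0.5302])]
hole [0.5391 0.3923 0.2   ]
st1 [0.6306 0.4814 0.2   ]
st2 [0.6364 0.3224 0.2   ]
st3 [0.449  0.3092 0.2   ]
st4 [0.4409 0.4697 0.2   ]
led1 [ 0.4775 -0.3313  0.13  ]
led2 [ 0.4758 -0.498   0.13  ]
led3 [ 0.5546 -0.4993  0.13  ]
led4 [ 0.5562 -0.3408  0.13  ]
h1 [0.5645 0.0839 0.105 ]
h2 [ 0.5696 -0.0161  0.105 ]
blk [0.6544 0.0349 0.096 ]
[[-0.974  0.227 -0.   ]
 [ 0.227  0.974 -0.002]
 [-0.    -0.002 -1.   ]]
```

View pics/mos.png

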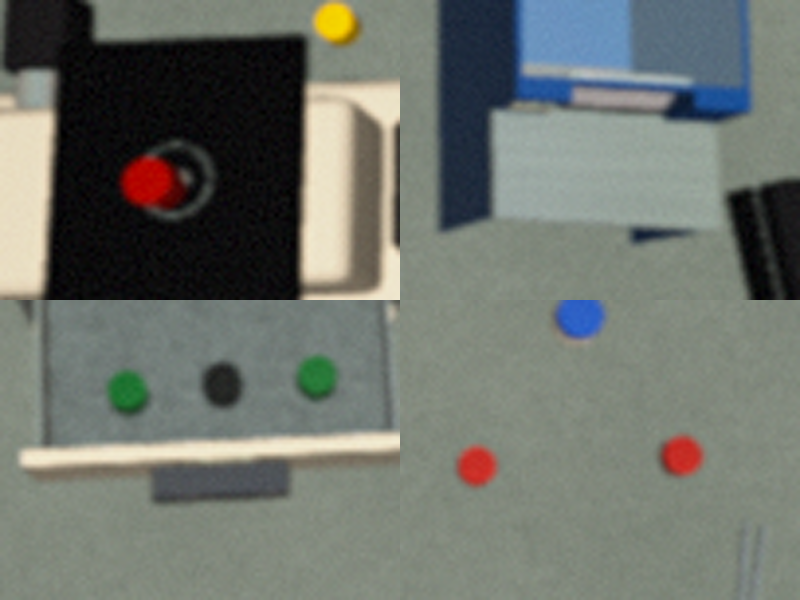

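The mosaic confirms it: a red mount on the stage at (148,182), with the ring around the hole centred near (175,180). The box ledge is at crop (490–722,108–230). The black mount sits between the two greens in the drawer, and there are two red mounts on the bench. The yellow ones are decoys.

```bash
python3 - <<'E'
from h import *
import bench
print([n for n in dir(bench) if not n.startswith("_")], getattr(bench,"nose_length",None))
k=.64
t=lambda u,v:np.array((u,v))*k
c=[onz("top",t(*p),.13)[:2] for p in((576,303.2),(668,308.8),(668.8,352),(576,347.2))]
print(np.round(c,4)); 
# scene view of the same ledge (outer corners)
for p in((199,430),(252,378),(274,376)): print("sc",onz("scene",t(*p),.13).round(4)[:2])
# box top rim (z=.178): front corners / back corners in top view
for p in((587,299),(678,304),(677,188),(587,185)): print("rim",onz("top",t(*p),.178).round(4)[:2])
print("ring",onz("top",t(142,302),.2).round(4),"cabfront",onz("top",t(287,214),.135).round(4),onz("top",t(441,208),.135).round(4))
print("panel",onz("top",t(288,283),.125).round(4),onz("top",t(445,277),.125).round(4))
for z in(.222,.224): print(onz("top",(83.3,192.6),z).round(4),onz("scene",(315.8,120.3),z).round(4))
print(go((.40,.39,.26)),go((.534,.404,.26)))
E
```

```text
['MotionError', 'calibration', 'close_job', 'get_image', 'get_state', 'nose_length'] 0.017
[[ 0.5558 -0.339 ]
 [ 0.5478 -0.5042]
 [ 0.4705 -0.499 ]
 [ 0.4772 -0.3348]]
sc [ 0.4833 -0.4955]
sc [ 0.4645 -0.3587]
sc [ 0.4943 -0.3287]
rim [ 0.5544 -0.3411]
rim [ 0.5478 -0.4967]
rim [ 0.7571 -0.5135]
rim [ 0.7599 -0.3528]
ring [0.5357 0.3968 0.2   ] cabfront [0.7125 0.1815 0.135 ] [ 0.7286 -0.0981  0.135 ]
panel [0.5868 0.1756 0.125 ] [ 0.6017 -0.1055  0.125 ]
[0.5333 0.4056 0.222 ] [0.535  0.3957 0.222 ]
[0.5329 0.4047 0.224 ] [0.5366 0.3927 0.224 ]
[-301.1 -179.   -21.1] [-428.4 -135.   -21.2]
```

send_rows(xyz=[[-33,-20,-4],[-67,-40,-8],[-100,-60,-12],[-134,-80,-16],[-167,-100,-20],[-200,-120,-24],[-234,-140,-28],[-267,-160,-31],[-301,-179,-31],[-301,-179,-31]], dr=[[0,0,-0.02],[0,0,-0.04],[0,0,-0.06],[0,0,-0.08],[0,0,-0.1],[0,0,-0.12],[0,0,-0.14],[0,0,-0.16],[0,0,-0.178],[0,0,-0.178]], jaw=60, grip_force=25)

```text
time: 0.93
position: [0.4076, 0.3824, 0.2708]
tool_rot: [0.1, 3.136, -0.006]
ft_force: [1.0, -0.8, 0.4]
grip_width: 0.687
grip_force: 0.0
```

```bash
python3 - <<'E'
from h import *
s=get_state(); print(s["position"],R.from_rotvec(s["tool_rot"]).as_matrix().round(3),s["ft_force"])
im=get_image("top")
for b in blobs(im,"red",40): print(b[0],b[1],[onz("top",b[0],z).round(4)[:2] for z in(.022,.222)])
print(go((.534,.406,.27)),go((.534,.406,.219)))
E
```

```text
[0.40763711 0.38235529 0.27076881] [[-0.998  0.064  0.004]
 [ 0.063  0.998 -0.004]
 [-0.004 -0.003 -1.   ]] [ 0.97229287 -0.79052511  0.42091621]
[106.8  90.9] 98 [array([0.9045, 0.4582]), array([0.8053, 0.3717])]
[ 83.3 192.6] 134 [array([0.5691, 0.5   ]), array([0.5333, 0.4056])]
[320.4 231. ] 69 [array([ 0.4599, -0.2239]), array([ 0.4447, -0.1816])]
[268.  233.6] 64 [array([ 0.4504, -0.0647]), array([ 0.437 , -0.0525])]
[142.8 281.3] 93 [array([0.3079, 0.3015]), array([0.3214, 0.2446])]
[-128.4   27.9    0.6] [-128.3   28.    51.6]
```

send_rows(xyz=[[-20,4,0],[-45,8,0],[-70,13,0],[-95,17,0],[-115,21,0],[-128,23,0],[-131,23,0],[-131,23,0],[-131,23,0],[-131,23,0]], dr=[[0,0,0],[0,0,0],[0,0,0],[0,0,0],[0,0,0],[0,0,0],[0,0,0],[0,0,0],[0,0,0],[0,0,0]])

```text
time: 1.82
position: [0.5305, 0.4076, 0.2707]
tool_rot: [-0.077, -3.14, -0.001]
ft_force: [-1.0, -0.2, 0.2]
grip_width: 0.685
grip_force: 0.0
```

```bash
python3 - <<'E'
from h import *
s=get_state(); print(s["position"],R.from_rotvec(s["tool_rot"]).as_matrix().round(3),s["qd"].round(3) if hasattr(s["qd"],"round") else s["qd"])
im=get_image("scene")
for b in blobs(im,"red",25): print(b[0],b[1],b[2])
x=proj("scene",s["position"])[0]; print(x)
a=im[60:180,235:395]; cv2.imwrite("pics/st1.png",cv2.resize(a,(800,600),interpolation=cv2.INTER_CUBIC)[:,:,::-1])
print(go((.534,.406,.219)))
E
```

```text
[0.53048667 0.40761492 0.27066732] [[-0.999  0.049 -0.001]
 [ 0.049  0.999  0.001]
 [ 0.001  0.    -1.   ]] [ 0.    -0.007  0.003 -0.     0.003 -0.003  0.002]
[315.8 120.4] 49 [8 8]
[252.7 132.3] 31 [6 6]
[388.5 171.2] 59 [9 9]
[224.7 211.2] 42 [7 9]
[195.8 238.1] 51 [9 8]
[317.72609455 107.86333999]
[-3.5 -1.4 51.8]
```

View pics/st1.png

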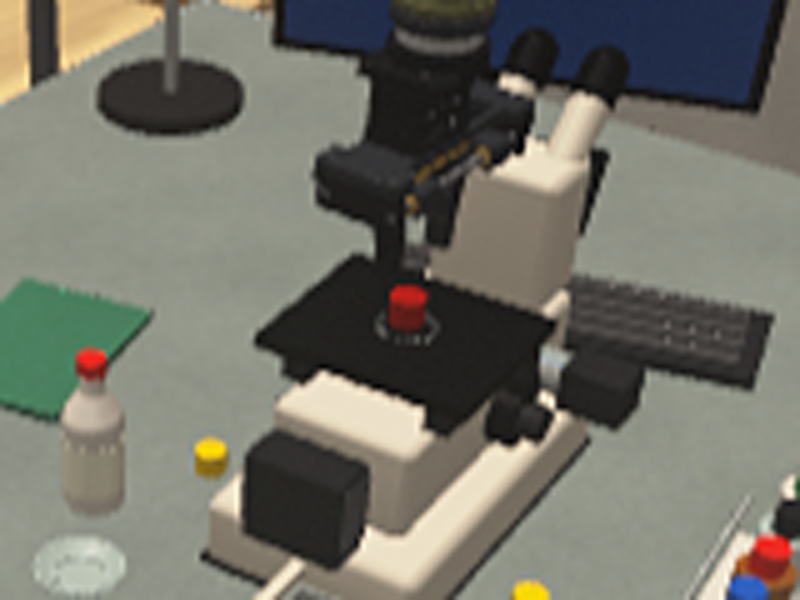

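The gripper hovers over the red stage mount at crop (405,308), with fingers either side and the tower clear. I'll go down and grip.

send_rows(xyz=[[-2,-1,10],[-3,-1,22],[-3,-1,34],[-3,-1,44],[-3,-1,50],[-3,-1,51],[-3,-1,51],[-3,-1,51],[-3,-1,51],[-3,-1,51]], dr=[[0,0,0],[0,0,0],[0,0,0],[0,0,0],[0,0,0],[0,0,0],[0,0,0],[0,0,0],[0,0,0],[0,0,0]])

```text
time: 2.7
position: [0.5351, 0.4057, 0.2198]
tool_rot: [0.08, 3.14, 0.001]
ft_force: [-0.4, 0.1, 0.5]
grip_width: 0.689
grip_force: 0.0
```

send_rows(xyz=[[0,0,0],[0,0,0],[0,0,0],[0,0,0],[0,0,0],[0,0,0],[0,0,0],[0,0,0],[0,0,0],[0,0,0]], dr=[[0,0,0],[0,0,0],[0,0,0],[0,0,0],[0,0,0],[0,0,0],[0,0,0],[0,0,0],[0,0,0],[0,0,0]], jaw=0, grip_force=25)

```text
time: 3.53
position: [0.535, 0.4056, 0.2196]
tool_rot: [0.08, 3.14, 0.0]
ft_force: [-0.2, 0.5, -0.0]
grip_width: 0.334
grip_force: 25.2
```

send_rows(xyz=[[0,0,-35],[0,-5,-75],[-1,-35,-80],[-3,-75,-80],[-4,-115,-80],[-5,-155,-80],[-7,-195,-80],[-8,-235,-80],[-9,-275,-80],[-11,-315,-80]], dr=[[0,0,0],[0,0,0],[0,0,0],[0,0,0],[0,0,0],[0,0,0],[0,0,0],[0,0,0],[0,0,0],[0,0,0]])

```text
time: 4.37
position: [0.5293, 0.0885, 0.2996]
tool_rot: [0.08, 3.14, 0.001]
ft_force: [0.5, 0.8, 0.1]
grip_width: 0.334
grip_force: 25.2
```

send_rows(xyz=[[-1,-40,0],[-3,-80,0],[-4,-120,0],[-5,-160,0],[-7,-200,0],[-8,-240,0],[-10,-280,0],[-11,-320,0],[-12,-360,0],[-14,-400,0]], dr=[[0,0,0],[0,0,0],[0,0,0],[0,0,0],[0,0,0],[0,0,0],[0,0,0],[0,0,0],[0,0,0],[0,0,0]])

```text
time: 5.2
position: [0.5232, -0.3114, 0.2997]
tool_rot: [0.079, 3.14, 0.001]
ft_force: [0.4, 0.4, -1.6]
grip_width: 0.338
grip_force: 25.2
```

send_rows(xyz=[[-1,-40,0],[-2,-75,0],[-3,-98,0],[-3,-107,10],[-3,-109,30],[-3,-109,60],[-3,-109,90],[-3,-109,110],[-3,-109,110],[-3,-109,110]], dr=[[0,0,0],[0,0,0],[0,0,0],[0,0,0],[0,0,0],[0,0,0],[0,0,0],[0,0,0],[0,0,0],[0,0,0]])

```text
time: 6.03
position: [0.5211, -0.4169, 0.1882]
tool_rot: [-0.078, -3.139, -0.004]
ft_force: [0.9, 0.4, 0.1]
grip_width: 0.339
grip_force: 25.2
```

```bash
python3 - <<'E'
from h import *
s=get_state(); print(s["position"],s["joint_positions"].round(2),s["grip_force"])
for n in("top","scene"):
  im=get_image(n)
  u,v=proj(n,s["position"])[0].astype(int); print(u,v)
  cv2.imwrite(f"pics/b1{n}.png",cv2.resize(im[max(v-60,0):v+60,max(u-80,0):u+80],(800,600),interpolation=cv2.INTER_CUBIC)[:,:,::-1])
print(go((.5225,-.419,.151)))
E
```

```text
[ 0.52110325 -0.41687287  0.18823827] [ 0.11  0.45  0.71  1.49 -0.3   1.31  2.37] 25.24308572988957
406 203
154 251
[-0.4 -0.2 40.2]
```

View pics/b1scene.png

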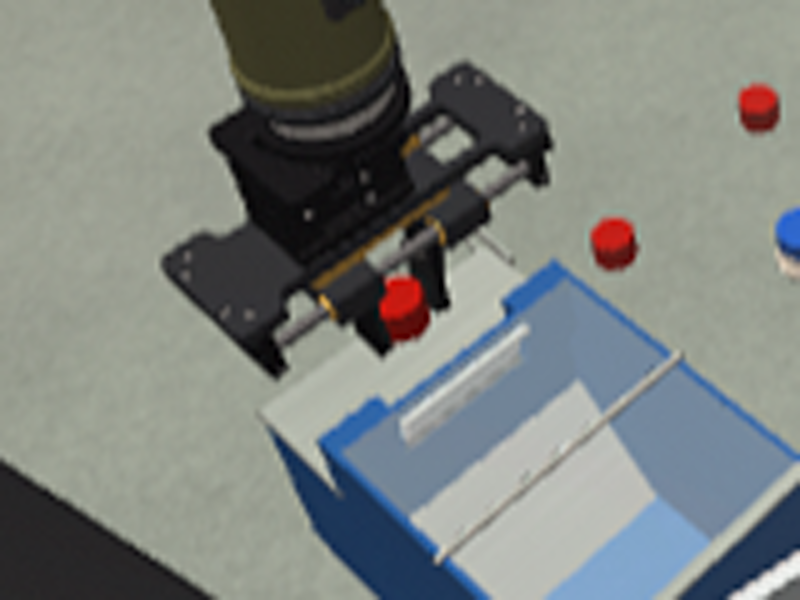

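Scene crop: the red mount is held at (403,310), above the ledge and lined up with the opening and flap around (465,380). I'll set it down, release and back off.

send_rows(xyz=[[0,0,8],[0,0,18],[0,0,28],[0,0,36],[0,0,40],[0,0,40],[0,0,40],[0,0,40],[0,0,40],[0,0,40]], dr=[[0,0,0],[0,0,0],[0,0,0],[0,0,0],[0,0,0],[0,0,0],[0,0,0],[0,0,0],[0,0,0],[0,0,0]])

```text
time: 6.97
position: [0.5211, -0.4187, 0.1494]
tool_rot: [-0.08, -3.141, -0.0]
ft_force: [-0.4, 0.6, 0.8]
grip_width: 0.334
grip_force: 25.0
```

send_rows(xyz=[[0,0,0],[0,0,0],[0,0,0],[0,0,0],[6,0,0],[14,0,0],[22,0,0],[30,0,0],[32,0,0],[32,0,0]], dr=[[0,0,0],[0,0,0],[0,0,0],[0,0,0],[0,0,0],[0,0,0],[0,0,0],[0,0,0],[0,0,0],[0,0,0]], jaw=46)

```text
time: 7.8
position: [0.488, -0.4174, 0.1498]
tool_rot: [0.082, 3.14, 0.0]
ft_force: [-0.7, 0.1, 0.1]
grip_width: 0.53
grip_force: 0.0
```

```bash
python3 - <<'E'
from h import *
s=get_state(); print(s["position"],s["grip_width"]*87)
for n in("top","scene"):
  im=get_image(n)
  for b in blobs(im,"red",15): print(n,b[0],b[1],b[2],onz(n,b[0],.152).round(4))
  u,v=406,203
  if n=="top": cv2.imwrite("pics/b2.png",cv2.resize(im[v-60:v+60,u-80:u+80],(800,600),interpolation=cv2.INTER_CUBIC)[:,:,::-1])
  else: cv2.imwrite("pics/b2s.png",cv2.resize(im[200:320,80:240],(800,600),interpolation=cv2.INTER_CUBIC)[:,:,::-1])
E
```

```text
[ 0.48797202 -0.41743128  0.14984482] 46.14194980823999
top [106.8  90.9] 98 [12 11] [0.84  0.402 0.152]
top [404.8 207.6] 17 [5 5] [ 0.5157 -0.4279  0.152 ]
top [320.4 231. ] 68 [10  9] [ 0.45   -0.1964  0.152 ]
top [268.1 233.7] 62 [9 9] [ 0.4414 -0.057   0.152 ]
top [142.9 281.2] 91 [11 11] [0.3169 0.2643 0.152 ]
scene [252.7 132.3] 31 [6 6] [0.322  0.2554 0.152 ]
scene [388.5 171.2] 59 [9 9] [0.8726 0.3612 0.152 ]
scene [225. 212.] 52 [7 9] [ 0.5464 -0.1597  0.152 ]
scene [196.  239.1] 65 [ 9 10] [ 0.5548 -0.2963  0.152 ]
scene [155.4 260.7] 89 [10 12] [ 0.522  -0.4224  0.152 ]
```

View pics/b2s.png

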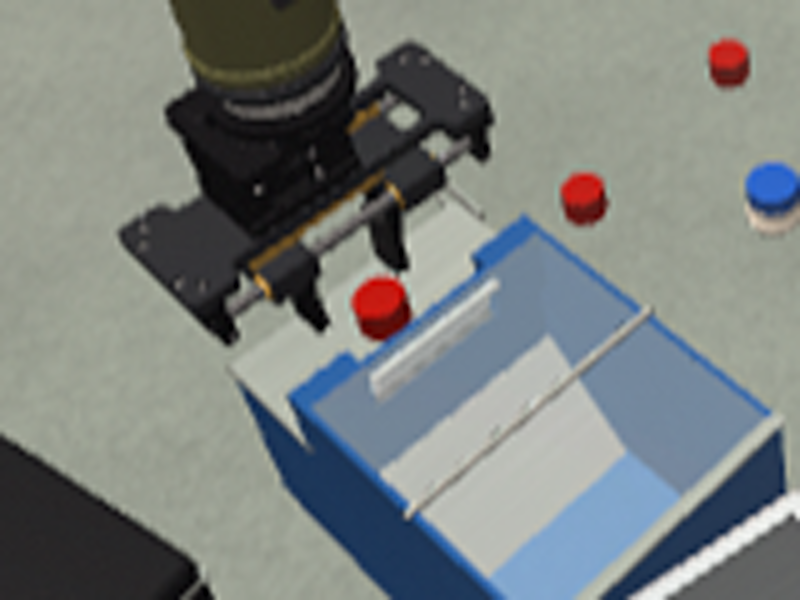

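The mount stands on the ledge at (380,308) in front of the opening, with the fingers behind it. Close to 12 mm and push.

send_rows(xyz=[[0,0,0],[0,0,0],[0,0,0],[0,0,0],[0,0,0],[-4,0,0],[-8,0,0],[-12,0,0],[-16,0,0],[-20,0,0]], dr=[[0,0,0],[0,0,0],[0,0,0],[0,0,0],[0,0,0],[0,0,0],[0,0,0],[0,0,0],[0,0,0],[0,0,0]], jaw=12)

```text
time: 8.73
position: [0.5096, -0.418, 0.1494]
tool_rot: [-0.079, -3.14, -0.0]
ft_force: [-0.8, 0.1, -0.2]
grip_width: 0.138
grip_force: 0.4
```

send_rows(xyz=[[-5,0,0],[-10,0,0],[-15,0,0],[-20,0,0],[-25,0,0],[-30,0,0],[-35,0,0],[-38,0,0],[-38,0,0],[-38,0,0]], dr=[[0,0,0],[0,0,0],[0,0,0],[0,0,0],[0,0,0],[0,0,0],[0,0,0],[0,0,0],[0,0,0],[0,0,0]])

```text
time: 9.57
position: [0.5476, -0.4199, 0.1495]
tool_rot: [0.079, 3.14, -0.0]
ft_force: [-0.4, 0.7, -0.2]
grip_width: 0.138
grip_force: 0.1
```

```bash
python3 - <<'E'
from h import *
s=get_state(); print(s["position"],s["grip_width"]*87)
im=get_image("scene")
for b in blobs(im,"red",15): print(b[0],b[1],b[2])
cv2.imwrite("pics/b3s.png",cv2.resize(im[200:320,80:240],(800,600),interpolation=cv2.INTER_CUBIC)[:,:,::-1])
E
```

```text
[ 0.54760025 -0.41990825  0.1494884 ] 12.034693892228306
[252.7 132.3] 31 [6 6]
[388.5 171.2] 59 [9 9]
[224.9 211.8] 50 [7 9]
[195.9 239. ] 62 [ 9 10]
```

View pics/b3s.png

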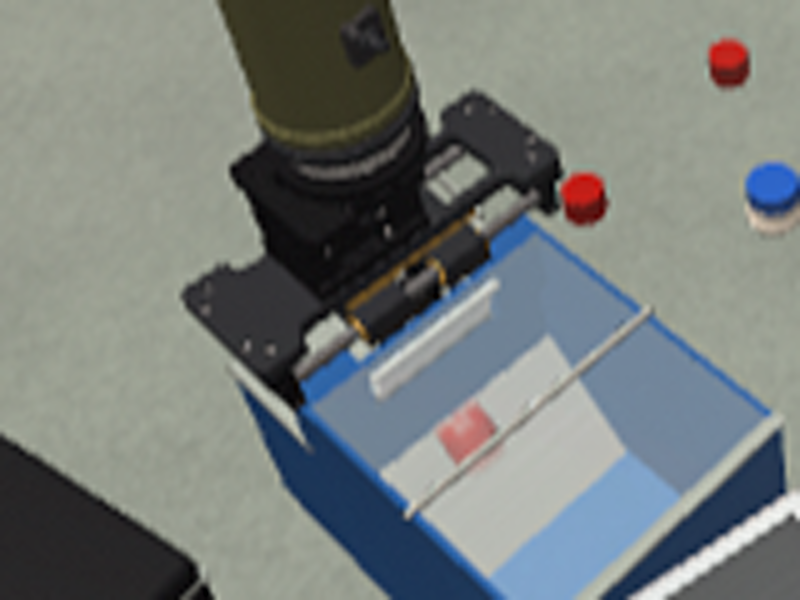

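The mount is inside on the deflector at (467,432). Back off, lift and head for the near bench red.

send_rows(xyz=[[20,0,0],[45,0,0],[60,0,-20],[62,0,-50],[70,25,-60],[76,60,-60],[82,100,-60],[88,140,-60],[95,175,-60],[97,191,-60]], dr=[[0,0,0],[0,0,0],[0,0,0],[0,0,0],[0,0,0],[0,0,0],[0,0,0],[0,0,0],[0,0,0],[0,0,0]])

```text
time: 10.45
position: [0.4596, -0.2191, 0.2095]
tool_rot: [0.072, 3.14, 0.006]
ft_force: [0.5, 0.2, -0.1]
grip_width: 0.14
grip_force: 0.0
```

send_rows(xyz=[[0,0,20],[0,0,50],[0,0,80],[0,0,110],[0,0,130],[0,0,130],[0,0,130],[0,0,130],[0,0,130],[0,0,130]], dr=[[0,0,0],[0,0,0],[0,0,0],[0,0,0],[0,0,0],[0,0,0],[0,0,0],[0,0,0],[0,0,0],[0,0,0]], jaw=60)

```text
time: 11.28
position: [0.4611, -0.2248, 0.0812]
tool_rot: [0.08, 3.137, -0.0]
ft_force: [0.1, -0.9, -0.6]
grip_width: 0.68
grip_force: 0.0
```

```bash
python3 - <<'E'
from h import *
s=get_state(); print(s["position"],s["grip_width"]*87)
for n in("top","scene"):
  im=get_image(n)
  for b in blobs(im,"red",15): print(n,b[0],b[1],b[2],onz(n,b[0],.022 if n=="top" else .015).round(4))
cv2.imwrite("pics/b4s.png",cv2.resize(im[200:320,80:240],(800,600),interpolation=cv2.INTER_CUBIC)[:,:,::-1])
print(go((.4597,-.2245,.02)))
E
```

```text
[ 0.4611027  -0.22480227  0.0811872 ] 59.12265142479734
top [106.8  90.9] 98 [12 11] [0.9045 0.4582 0.022 ]
top [321.1 229.5] 35 [7 6] [ 0.4645 -0.2262  0.022 ]
top [268.  233.7] 63 [9 9] [ 0.4501 -0.0647  0.022 ]
top [142.8 281.2] 90 [11 11] [0.3082 0.3016 0.022 ]
scene [252.8 132.3] 32 [7 6] [0.1867 0.4182 0.015 ]
scene [388.5 171.2] 59 [9 9] [0.8303 0.5417 0.015 ]
scene [224.7 211.6] 46 [7 9] [ 0.4465 -0.0667  0.015 ]
scene [195.8 238.6] 56 [ 9 10] [ 0.4564 -0.2262  0.015 ]
[ 1.1  0.  60.7]
```

View pics/b4s.png

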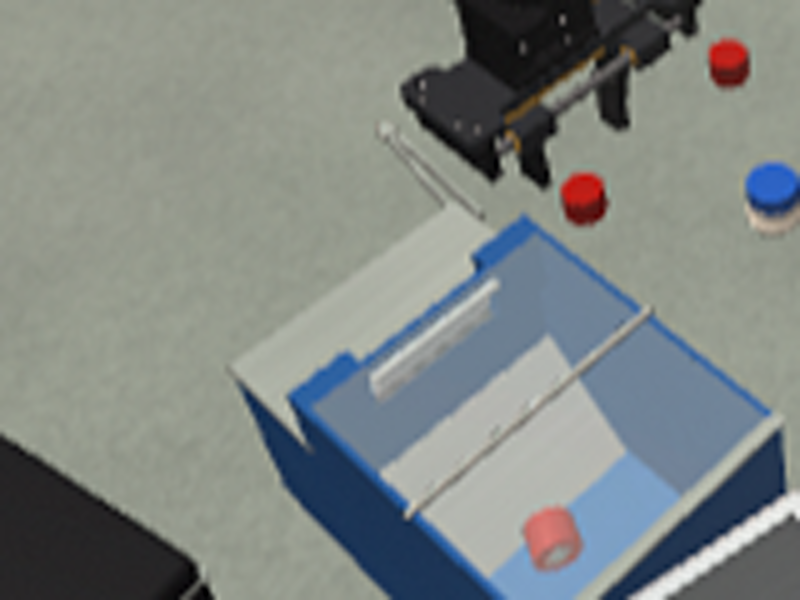

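Mount 1 lies on the box floor at (552,538) and the flap is shut. Descend on the second red, shifted +4 mm in y to keep the gripper body away from the box.

send_rows(xyz=[[0,4,10],[0,4,24],[0,4,38],[0,4,52],[0,4,59],[0,4,60],[0,4,60],[0,4,60],[0,4,60],[0,4,60]], dr=[[0,0,0],[0,0,0],[0,0,0],[0,0,0],[0,0,0],[0,0,0],[0,0,0],[0,0,0],[0,0,0],[0,0,0]])

```text
time: 12.22
position: [0.4607, -0.2205, 0.0203]
tool_rot: [0.08, 3.139, -0.0]
ft_force: [-1.0, 0.9, -1.1]
grip_width: 0.689
grip_force: 0.0
```

send_rows(xyz=[[0,0,0],[0,0,0],[0,0,0],[0,0,0],[0,0,0],[0,0,0],[0,0,0],[0,0,0],[0,0,0],[0,0,0]], dr=[[0,0,0],[0,0,0],[0,0,0],[0,0,0],[0,0,0],[0,0,0],[0,0,0],[0,0,0],[0,0,0],[0,0,0]], jaw=0)

```text
time: 13.05
position: [0.4601, -0.2205, 0.0196]
tool_rot: [0.08, 3.14, -0.0]
ft_force: [-0.4, -1.0, 0.0]
grip_width: 0.335
grip_force: 25.1
```

send_rows(xyz=[[0,0,-35],[0,0,-75],[0,0,-115],[0,0,-155],[-5,-10,-180],[-18,-45,-180],[-32,-85,-180],[-46,-125,-180],[-60,-163,-180],[-69,-190,-180]], dr=[[0,0,0],[0,0,0],[0,0,0],[0,0,0],[0,0,0],[0,0,0],[0,0,0],[0,0,0],[0,0,0],[0,0,0]])

```text
time: 13.88
position: [0.5196, -0.4166, 0.1987]
tool_rot: [-0.081, -3.14, 0.002]
ft_force: [-0.1, 0.1, 0.3]
grip_width: 0.34
grip_force: 25.1
```

send_rows(xyz=[[-2,-5,0],[-2,-5,5],[-2,-5,15],[-2,-5,27],[-2,-5,38],[-2,-5,46],[-2,-5,50],[-2,-5,50],[-2,-5,50],[-2,-5,50]], dr=[[0,0,0],[0,0,0],[0,0,0],[0,0,0],[0,0,0],[0,0,0],[0,0,0],[0,0,0],[0,0,0],[0,0,0]])

```text
time: 14.72
position: [0.5214, -0.4181, 0.1495]
tool_rot: [0.079, 3.14, 0.001]
ft_force: [-0.1, 0.4, 0.6]
grip_width: 0.339
grip_force: 25.2
```

send_rows(xyz=[[0,0,0],[0,0,0],[0,0,0],[0,0,0],[6,0,0],[14,0,0],[22,0,0],[30,0,0],[32,0,0],[32,0,0]], dr=[[0,0,0],[0,0,0],[0,0,0],[0,0,0],[0,0,0],[0,0,0],[0,0,0],[0,0,0],[0,0,0],[0,0,0]], jaw=46)

```text
time: 15.55
position: [0.488, -0.4174, 0.1498]
tool_rot: [0.082, 3.14, 0.001]
ft_force: [-0.1, 0.4, 0.6]
grip_width: 0.528
grip_force: 0.0
```

```bash
python3 - <<'E'
from h import *
s=get_state(); print(s["position"],s["grip_width"]*87)
im=get_image("scene")
for b in blobs(im,"red",15): print(b[0],b[1],b[2],onz("scene",b[0],.152).round(4))
E
```

```text
[ 0.48796663 -0.4174196   0.14984462] 45.954674546545306
[252.7 132.3] 31 [6 6] [0.322  0.2554 0.152 ]
[388.5 171.2] 59 [9 9] [0.8726 0.3612 0.152 ]
[225.  211.9] 52 [7 9] [ 0.5461 -0.1594  0.152 ]
[155.9 260.9] 91 [11 12] [ 0.5237 -0.422   0.152 ]
```

send_rows(xyz=[[0,0,0],[0,0,0],[0,0,0],[0,0,0],[0,0,0],[-4,0,0],[-8,0,0],[-12,0,0],[-16,0,0],[-20,0,0]], dr=[[0,0,0],[0,0,0],[0,0,0],[0,0,0],[0,0,0],[0,0,0],[0,0,0],[0,0,0],[0,0,0],[0,0,0]], jaw=12)

```text
time: 16.43
position: [0.5097, -0.418, 0.1494]
tool_rot: [-0.079, -3.14, -0.0]
ft_force: [-1.1, -0.4, -0.2]
grip_width: 0.142
grip_force: 0.3
```

send_rows(xyz=[[-5,0,0],[-10,0,0],[-15,0,0],[-20,0,0],[-25,0,0],[-30,0,0],[-35,0,0],[-38,0,0],[-38,0,0],[-38,0,0]], dr=[[0,0,0],[0,0,0],[0,0,0],[0,0,0],[0,0,0],[0,0,0],[0,0,0],[0,0,0],[0,0,0],[0,0,0]])

```text
time: 17.27
position: [0.5476, -0.4199, 0.1495]
tool_rot: [0.079, 3.14, -0.0]
ft_force: [0.1, -0.2, 0.2]
grip_width: 0.136
grip_force: 0.0
```

send_rows(xyz=[[20,0,0],[45,0,0],[60,0,-20],[62,0,-50],[70,25,-60],[76,60,-60],[82,100,-60],[88,140,-60],[95,180,-60],[100,220,-60]], dr=[[0,0,0],[0,0,0],[0,0,0],[0,0,0],[0,0,0],[0,0,0],[0,0,0],[0,0,0],[0,0,0],[0,0,0]])

```text
time: 18.1
position: [0.4576, -0.1936, 0.2097]
tool_rot: [0.081, 3.139, 0.001]
ft_force: [0.8, 1.0, 0.3]
grip_width: 0.14
grip_force: 0.0
```

send_rows(xyz=[[4,35,20],[8,75,30],[12,110,50],[15,129,70],[15,129,100],[15,129,130],[15,129,130],[15,129,130],[15,129,130],[15,129,130]], dr=[[0,0,0],[0,0,0],[0,0,0],[0,0,0],[0,0,0],[0,0,0],[0,0,0],[0,0,0],[0,0,0],[0,0,0]], jaw=60)

```text
time: 18.93
position: [0.4516, -0.0661, 0.0816]
tool_rot: [0.081, 3.137, 0.001]
ft_force: [-0.2, 0.7, -0.2]
grip_width: 0.68
grip_force: 0.0
```

```bash
python3 - <<'E'
from h import *
s=get_state(); print(s["position"],s["grip_width"]*87)
for n in("top","scene"):
  im=get_image(n)
  for b in blobs(im,"red",15): print(n,b[0],b[1],b[2],onz(n,b[0],.022 if n=="top" else .015).round(4))
cv2.imwrite("pics/b5s.png",cv2.resize(im[170:320,80:280],(800,600),interpolation=cv2.INTER_CUBIC)[:,:,::-1])
print(go((.450,-.0655,.02)))
E
```

```text
[ 0.45158671 -0.06606315  0.08155179] 59.188018305232205
top [106.8  90.9] 98 [12 11] [0.9045 0.4582 0.022 ]
top [142.8 281.2] 90 [11 11] [0.3082 0.3016 0.022 ]
scene [252.8 132.3] 32 [7 6] [0.1867 0.4182 0.015 ]
scene [388.5 171.2] 59 [9 9] [0.8303 0.5417 0.015 ]
scene [224.8 211.7] 48 [7 9] [ 0.4471 -0.0669  0.015 ]
[ 1.6  0.3 61.3]
```

View pics/b5s.png

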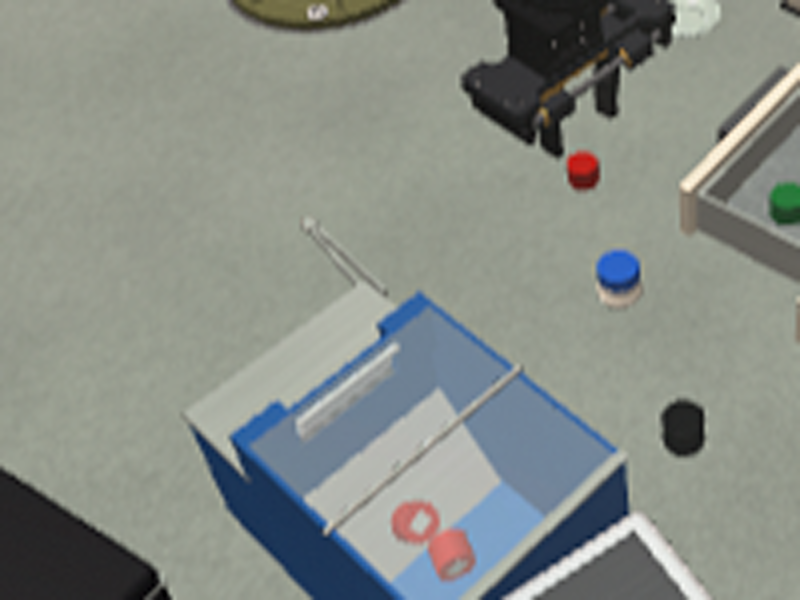

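Both mounts are inside, at (415,522) and (451,553), and the flap is shut. The last red at (583,170) is under the gripper, so I'll take it.

send_rows(xyz=[[1,0,10],[1,0,24],[1,0,38],[1,0,52],[1,0,59],[1,0,61],[1,0,61],[1,0,61],[1,0,61],[1,0,61]], dr=[[0,0,0],[0,0,0],[0,0,0],[0,0,0],[0,0,0],[0,0,0],[0,0,0],[0,0,0],[0,0,0],[0,0,0]])

```text
time: 19.87
position: [0.4496, -0.0656, 0.0191]
tool_rot: [0.08, 3.139, 0.0]
ft_force: [-0.6, 0.5, -0.8]
grip_width: 0.69
grip_force: 0.0
```

send_rows(xyz=[[0,0,0],[0,0,0],[0,0,0],[0,0,0],[0,0,0],[0,0,0],[0,0,0],[0,0,0],[0,0,0],[0,0,0]], dr=[[0,0,0],[0,0,0],[0,0,0],[0,0,0],[0,0,0],[0,0,0],[0,0,0],[0,0,0],[0,0,0],[0,0,0]], jaw=0)

```text
time: 20.7
position: [0.4489, -0.0656, 0.0185]
tool_rot: [-0.08, -3.141, -0.0]
ft_force: [0.3, -0.8, 0.7]
grip_width: 0.336
grip_force: 25.0
```

send_rows(xyz=[[0,0,-35],[0,0,-75],[0,-5,-115],[-3,-25,-150],[-10,-55,-181],[-20,-95,-181],[-30,-135,-181],[-40,-175,-181],[-50,-215,-181],[-62,-255,-181]], dr=[[0,0,0],[0,0,0],[0,0,0],[0,0,0],[0,0,0],[0,0,0],[0,0,0],[0,0,0],[0,0,0],[0,0,0]])

```text
time: 21.53
position: [0.4979, -0.325, 0.1996]
tool_rot: [0.079, 3.14, 0.0]
ft_force: [0.1, 0.0, -0.1]
grip_width: 0.337
grip_force: 25.0
```

send_rows(xyz=[[-11,-38,0],[-22,-75,0],[-27,-91,0],[-28,-94,10],[-28,-94,22],[-28,-94,34],[-28,-94,44],[-28,-94,50],[-28,-94,50],[-28,-94,50]], dr=[[0,0,0],[0,0,0],[0,0,0],[0,0,0],[0,0,0],[0,0,0],[0,0,0],[0,0,0],[0,0,0],[0,0,0]])

```text
time: 22.37
position: [0.5215, -0.417, 0.1492]
tool_rot: [0.077, 3.14, 0.002]
ft_force: [-0.2, 0.6, -0.1]
grip_width: 0.335
grip_force: 25.0
```

send_rows(xyz=[[0,0,0],[0,0,0],[0,0,0],[0,0,0],[6,0,0],[14,0,0],[22,0,0],[30,0,0],[32,0,0],[32,0,0]], dr=[[0,0,0],[0,0,0],[0,0,0],[0,0,0],[0,0,0],[0,0,0],[0,0,0],[0,0,0],[0,0,0],[0,0,0]], jaw=46)

```text
time: 23.2
position: [0.4879, -0.4173, 0.1498]
tool_rot: [0.082, 3.14, 0.001]
ft_force: [-1.0, 0.4, -0.3]
grip_width: 0.532
grip_force: 0.0
```

```bash
python3 - <<'E'
from h import *
s=get_state(); print(s["position"],s["grip_width"]*87)
im=get_image("scene")
for b in blobs(im,"red",15): print(b[0],b[1],b[2],onz("scene",b[0],.152).round(4))
E
```

```text
[ 0.48794363 -0.41734024  0.14982667] 46.26785143280038
[252.8 132.3] 32 [7 6] [0.3224 0.2556 0.152 ]
[388.5 171.2] 59 [9 9] [0.8726 0.3612 0.152 ]
[156.4 260.8] 87 [10 12] [ 0.5245 -0.4209  0.152 ]
```

send_rows(xyz=[[0,0,0],[0,0,0],[0,0,0],[0,0,0],[0,0,0],[-4,0,0],[-8,0,0],[-12,0,0],[-16,0,0],[-20,0,0]], dr=[[0,0,0],[0,0,0],[0,0,0],[0,0,0],[0,0,0],[0,0,0],[0,0,0],[0,0,0],[0,0,0],[0,0,0]], jaw=12)

```text
time: 24.08
position: [0.5096, -0.418, 0.1495]
tool_rot: [-0.079, -3.14, -0.0]
ft_force: [-0.3, 0.9, 0.7]
grip_width: 0.135
grip_force: 0.4
```

send_rows(xyz=[[-5,0,0],[-10,0,0],[-15,0,0],[-20,0,0],[-25,0,0],[-30,0,0],[-35,0,0],[-38,0,0],[-38,0,0],[-38,0,0]], dr=[[0,0,0],[0,0,0],[0,0,0],[0,0,0],[0,0,0],[0,0,0],[0,0,0],[0,0,0],[0,0,0],[0,0,0]])

```text
time: 24.92
position: [0.5476, -0.4198, 0.1495]
tool_rot: [0.079, 3.14, -0.0]
ft_force: [0.4, 0.1, -0.1]
grip_width: 0.141
grip_force: 0.1
```

send_rows(xyz=[[20,0,0],[45,0,0],[60,0,-20],[62,0,-50],[66,25,-80],[68,60,-100],[70,100,-110],[72,140,-110],[74,180,-110],[75,210,-110]], dr=[[0,0,0],[0,0,0],[0,0,0],[0,0,0],[0,0,0],[0,0,0],[0,0,0],[0,0,0],[0,0,0],[0,0,0]])

```text
time: 25.75
position: [0.4829, -0.2028, 0.26]
tool_rot: [0.076, 3.139, 0.004]
ft_force: [1.2, -0.1, -0.7]
grip_width: 0.138
grip_force: 0.0
```

```bash
python3 - <<'E'
from h import *
s=get_state(); print(s["position"])
t=get_image("top"); sc=get_image("scene"); cv2.imwrite("pics/raw_t6.png",t[:,:,::-1]); cv2.imwrite("pics/raw_s6.png",sc[:,:,::-1])
for n,im in(("top",t),("scene",sc)):
  for b in blobs(im,"red",15): print(n,b[0],b[1],b[2])
f=lambda im,x,y,w,h:cv2.resize(im[y:y+h,x:x+w],(400,300),interpolation=cv2.INTER_CUBIC)
m=np.vstack([np.hstack([f(t,58,164,64,48),f(t,190,140,80,60)]),np.hstack([f(sc,90,210,160,120),f(sc,280,90,80,60)])])
cv2.imwrite("pics/m6.png",m[:,:,::-1])
E
```

```text
[ 0.48289323 -0.20281191  0.25997389]
top [106.8  90.9] 98 [12 11]
top [142.8 281.2] 92 [11 11]
scene [252.8 132.3] 32 [7 6]
scene [388.5 171.2] 59 [9 9]
```

View pics/m6.png

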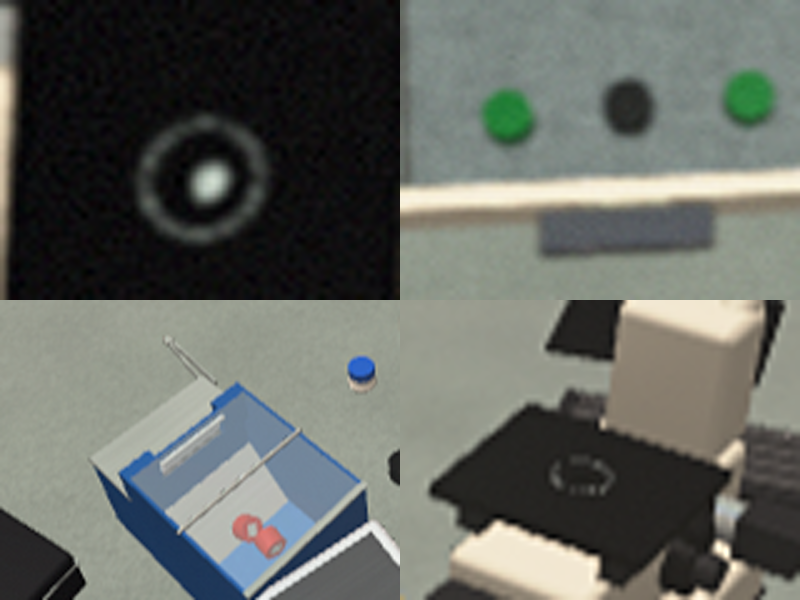

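The stage ring is clear with its hole bright inside, around crop (202,179). The black mount is between the greens at (628,107). In the box I can see two mounts for certain, so I need a closer look for the third and will measure the rest as well.

```bash
python3 - <<'E'
from h import *
t=cv2.imread("pics/raw_t6.png")[:,:,::-1].copy(); sc=cv2.imread("pics/raw_s6.png")[:,:,::-1].copy()
for n,im,(x,y,w,h) in(("top",t,(76,180,30,26)),("scene",sc,(305,117,24,18))):
    g=cv2.GaussianBlur(im,(3,3),0).max(2)[y:y+h,x:x+w]; thr=45
    m=(g>thr).astype(np.uint8); pts=cv2.findNonZero(m); 
    hull=cv2.convexHull(pts); e=cv2.fitEllipse(hull); c=np.array(e[0])+(x,y); print(n,"ring",c.round(2),np.round(e[1],1),onz(n,c,.2).round(4))
for z in(.094,.096): print(z,onz("top",(190+228/5,140+107/5),z).round(4))
bl=[b for b in blobs(t,"black",15) if 215<b[0][0]<255 and 140<b[0][1]<180]; print(bl,[onz("top",b[0],.094).round(4) for b in bl])
bs=[b for b in blobs(sc,"black",10) if 270<b[0][0]<305 and 195<b[0][1]<220]; print(bs,[onz("scene",b[0],.088).round(4) for b in bs])
for b in blobs(t,"green",40)[1:3]: print("green",onz("top",b[0],.094).round(4))
# reddish through lid
for n,im in(("top",t),("scene",sc)):
    d=im[:,:,0].astype(int)-im[:,:,1]; m=((d>35)).astype(np.uint8); k,_,st,ce=cv2.connectedComponentsWithStats(m)
    print(n,[(ce[i].round(),st[i,4]) for i in range(1,k) if st[i,4]>8 and (300<ce[i][0]<440 if n=="top" else ce[i][0]<235) and ce[i][1]>100])
f=lambda im,x,y,w,h:cv2.resize(im[y:y+h,x:x+w],(400,400),interpolation=cv2.INTER_CUBIC)
im=get_image("scene"); tt=get_image("top")
cv2.imwrite("pics/box7.png",np.hstack([f(im,130,240,110,110),f(tt,350,115,100,100)])[:,:,::-1])
E
```

```text
top ring [ 89.9  192.52] [18.9 20.9] [0.5376 0.3994 0.2   ]
scene ring [320.28 122.7 ] [10.4 22.3] [0.5417 0.4238 0.2   ]
0.094 [0.6546 0.0348 0.094 ]
0.096 [0.654  0.0347 0.096 ]
[(array([235.3, 161.1]), np.int32(64), array([8, 9], dtype=int32))] [array([0.6554, 0.0357, 0.094 ])]
[(array([286.8, 208. ]), np.int32(66), array([9, 9], dtype=int32))] [array([0.6576, 0.0323, 0.088 ])]
green [ 0.6629 -0.0351  0.094 ]
green [0.649  0.1064 0.094 ]
top []
scene [(array([192., 303.]), np.int32(166))]
```

View pics/box7.png

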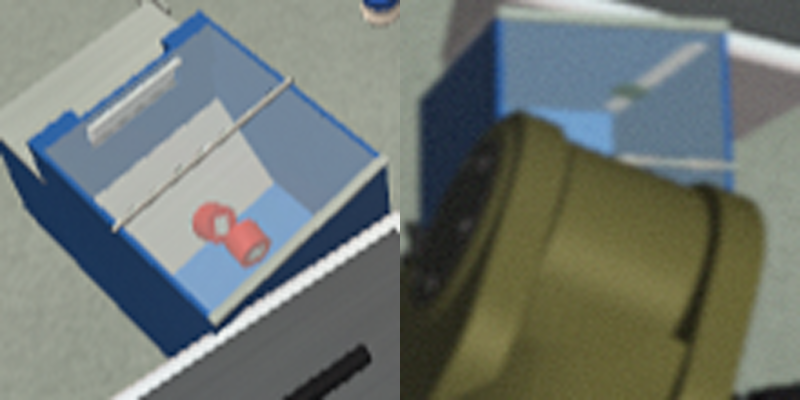

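Two mounts show on the deflector foot; the third isn't visible from here, and the arm blocks the top view. I'll move over the drawer to clear it.

send_rows(xyz=[[-20,31,0],[-40,62,0],[-62,93,0],[-84,124,0],[-104,155,0],[-122,186,0],[-140,217,0],[-154,240,20],[-160,250,40],[-160,250,40]], dr=[[0,0,0],[0,0,0],[0,0,0],[0,0,0],[0,0,0],[0,0,0],[0,0,0],[0,0,0],[0,0,0],[0,0,0]], jaw=50)

```text
time: 26.78
position: [0.6548, 0.0375, 0.2143]
tool_rot: [-0.075, -3.134, 0.002]
ft_force: [-1.2, 0.7, -0.7]
grip_width: 0.573
grip_force: 0.0
```

```bash
python3 - <<'E'
from h import *
s=get_state(); print(s["position"],go((.655,.035,.092)))
tt=get_image("top"); sc=get_image("scene")
f=lambda im,x,y,w,h:cv2.resize(im[y:y+h,x:x+w],(400,400),interpolation=cv2.INTER_CUBIC)
cv2.imwrite("pics/box8.png",np.hstack([f(sc,60,230,120,120),f(tt,345,110,120,120)])[:,:,::-1])
# ring: intensity-weighted pixels in an annulus about the guess, least squares circle on stage plane
from scipy.optimize import least_squares
for n,im,g0 in(("top",tt,(90.2,192.6)),("scene",sc,(316.6,125.6))):
    g=im.max(2).astype(float); P=[];W=[]
    c0=onz(n,g0,.2)
    for v in range(int(g0[1])-15,int(g0[1])+16):
        for u in range(int(g0[0])-15,int(g0[0])+16):
            p=onz(n,(u,v),.2); r=np.hypot(*(p-c0)[:2])
            if .013<r<.026 and g[v,u]>40: P.append(p[:2]);W.append(g[v,u]-30)
    P=np.array(P);W=np.array(W)
    q=least_squares(lambda a:np.sqrt(W)*(np.hypot(*(P-a[:2]).T)-a[2]),[c0[0],c0[1],.02],loss="soft_l1").x; print(n,c0.round(4),len(P),q.round(4))
E
```

```text
[0.6547752  0.03748364 0.21427176] [ -1.1  -2.3 122.3]
top [0.5374 0.3987 0.2   ] 142 [0.5383 0.3993 0.0228]
scene [0.5416 0.3956 0.2   ] 23 [0.5387 0.3971 0.0217]
```

View pics/box8.png

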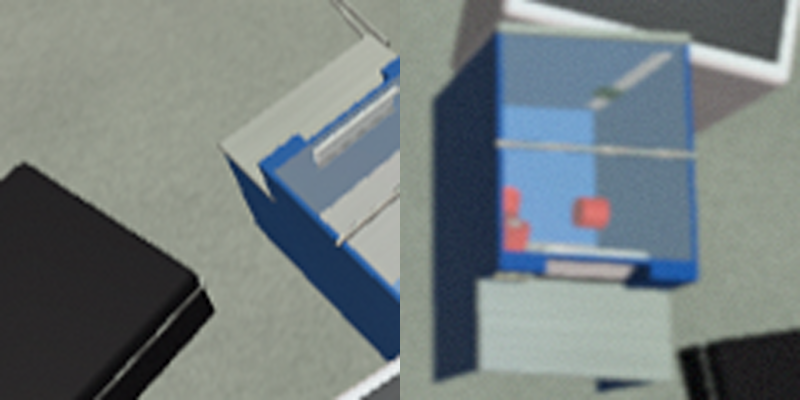

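From the top all three reds are visible inside the box at (510,200), (516,236) and (592,212), and the flap is shut. Now the black mount.

send_rows(xyz=[[0,0,0],[0,0,25],[0,0,55],[0,0,80],[0,0,100],[0,0,115],[0,0,123],[0,0,127],[0,0,127],[0,0,127]], dr=[[0,0,0],[0,0,0],[0,0,0],[0,0,0],[0,0,0],[0,0,0],[0,0,0],[0,0,0],[0,0,0],[0,0,0]])

```text
time: 27.72
position: [0.6562, 0.0344, 0.0942]
tool_rot: [0.081, 3.138, 0.001]
ft_force: [0.2, 1.2, 0.4]
grip_width: 0.579
grip_force: 0.0
```

send_rows(xyz=[[0,0,0],[0,0,0],[0,0,0],[0,0,0],[0,0,0],[0,0,0],[0,0,0],[0,0,0],[0,0,0],[0,0,0]], dr=[[0,0,0],[0,0,0],[0,0,0],[0,0,0],[0,0,0],[0,0,0],[0,0,0],[0,0,0],[0,0,0],[0,0,0]], jaw=0)

```text
time: 28.55
position: [0.6555, 0.0353, 0.093]
tool_rot: [0.08, 3.14, 0.001]
ft_force: [-1.8, 0.3, 5.1]
grip_width: 0.338
grip_force: 25.0
```

```bash
python3 - <<'E'
from h import *
s=get_state(); print(s["position"],R.from_rotvec(s["tool_rot"]).as_matrix().round(3),s["grip_width"]*87)
print(go((.5385,.3985,.30)))
E
```

```text
[0.65554068 0.0353314  0.09301759] [[-0.999  0.051  0.001]
 [ 0.051  0.999  0.   ]
 [-0.001  0.    -1.   ]] 29.369147675009135
[ 135.2  356.9 -206.9]
```

send_rows(xyz=[[0,0,-20],[0,0,-55],[0,0,-95],[0,0,-135],[0,0,-170],[0,5,-195],[5,25,-207],[18,60,-207],[32,95,-207],[46,130,-207]], dr=[[0,0,0],[0,0,0],[0,0,0],[0,0,0],[0,0,0],[0,0,0],[0,0,0],[0,0,0],[0,0,0],[0,0,0]])

```text
time: 29.38
position: [0.6153, 0.168, 0.299]
tool_rot: [-0.082, -3.14, 0.001]
ft_force: [1.0, 0.2, -0.8]
grip_width: 0.335
grip_force: 25.0
```

send_rows(xyz=[[14,35,0],[28,70,0],[42,105,0],[56,140,0],[70,173,0],[80,200,0],[86,217,0],[89,225,0],[89,227,0],[89,227,0]], dr=[[0,0,0],[0,0,0],[0,0,0],[0,0,0],[0,0,0],[0,0,0],[0,0,0],[0,0,0],[0,0,0],[0,0,0]])

```text
time: 30.22
position: [0.5395, 0.397, 0.2992]
tool_rot: [0.082, 3.14, -0.003]
ft_force: [1.1, -0.4, -1.3]
grip_width: 0.34
grip_force: 25.0
```

send_rows(xyz=[[0,0,10],[0,0,25],[0,0,40],[0,0,52],[0,0,60],[0,0,60],[0,0,60],[0,0,60],[0,0,60],[0,0,60]], dr=[[0,0,0],[0,0,0],[0,0,0],[0,0,0],[0,0,0],[0,0,0],[0,0,0],[0,0,0],[0,0,0],[0,0,0]])

```text
time: 31.05
position: [0.539, 0.3988, 0.2406]
tool_rot: [0.08, 3.139, 0.002]
ft_force: [-0.1, 0.6, -0.8]
grip_width: 0.334
grip_force: 25.0
```

```bash
python3 - <<'E'
from h import *
s=get_state(); print(s["position"],s["grip_width"]*87,go((.5385,.3985,.222)))
sc=get_image("scene"); u,v=proj("scene",s["position"])[0]; print(u,v)
u,v=int(u),int(v); cv2.imwrite("pics/st9.png",cv2.resize(sc[v-30:v+30,u-40:u+40],(800,600),interpolation=cv2.INTER_CUBIC)[:,:,::-1])
E
```

```text
[0.53898203 0.39881104 0.24059856] 29.10023324836872 [ 0.5 -0.4 18.6]
317.5674120115481 116.20314153001696
```

View pics/st9.png

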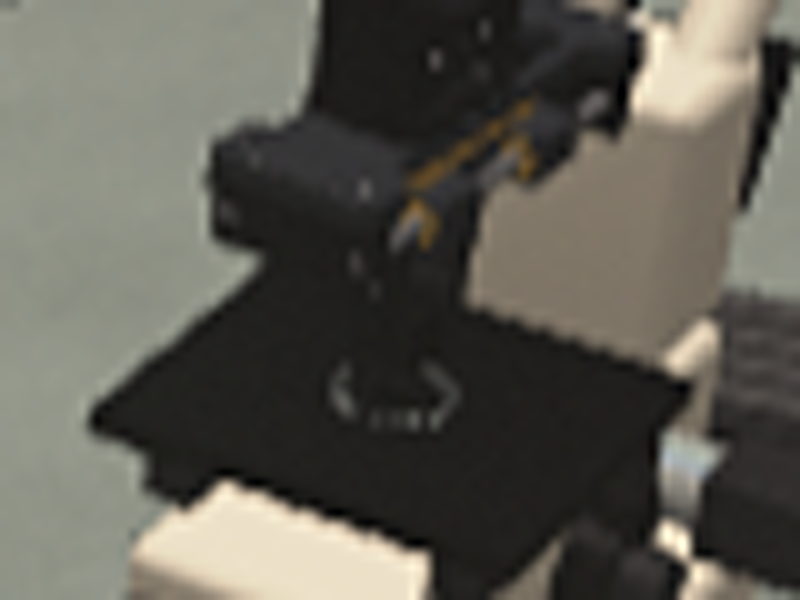

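The held black mount is over the ring at (395,390), dark on dark. Lower, release and rise, then check centring from the top.

send_rows(xyz=[[0,0,4],[0,0,8],[0,0,12],[0,0,15],[0,0,17],[0,0,19],[0,0,19],[0,0,19],[0,0,19],[0,0,19]], dr=[[0,0,0],[0,0,0],[0,0,0],[0,0,0],[0,0,0],[0,0,0],[0,0,0],[0,0,0],[0,0,0],[0,0,0]])

```text
time: 31.93
position: [0.5386, 0.3986, 0.2211]
tool_rot: [0.08, 3.14, 0.001]
ft_force: [-2.0, -1.7, 4.3]
grip_width: 0.334
grip_force: 25.0
```

send_rows(xyz=[[0,0,0],[0,0,0],[0,0,0],[0,0,0],[0,0,0],[0,0,-5],[0,0,-15],[0,0,-30],[0,0,-50],[0,0,-70]], dr=[[0,0,0],[0,0,0],[0,0,0],[0,0,0],[0,0,0],[0,0,0],[0,0,0],[0,0,0],[0,0,0],[0,0,0]], jaw=46)

```text
time: 32.77
position: [0.5386, 0.3985, 0.2921]
tool_rot: [0.08, 3.14, 0.0]
ft_force: [1.5, 0.3, 0.0]
grip_width: 0.529
grip_force: 0.0
```

send_rows(xyz=[[0,-15,0],[0,-40,0],[5,-75,0],[15,-110,0],[30,-145,0],[45,-180,0],[60,-215,0],[75,-250,0],[85,-280,0],[85,-290,0]], dr=[[0,0,0],[0,0,0],[0,0,0],[0,0,0],[0,0,0],[0,0,0],[0,0,0],[0,0,0],[0,0,0],[0,0,0]])

```text
time: 33.6
position: [0.438, 0.1084, 0.292]
tool_rot: [0.088, 3.14, 0.004]
ft_force: [0.2, 0.2, -0.1]
grip_width: 0.531
grip_force: 0.0
```

```bash
python3 - <<'E'
from h import *
s=get_state(); print(s["position"],s["grip_width"]*87)
t=get_image("top"); sc=get_image("scene"); cv2.imwrite("pics/raw_t10.png",t[:,:,::-1]); cv2.imwrite("pics/raw_s10.png",sc[:,:,::-1])
f=lambda im,x,y,w,h:cv2.convertScaleAbs(cv2.resize(im[y:y+h,x:x+w],(400,300),interpolation=cv2.INTER_CUBIC),alpha=3)
g=lambda im,x,y,w,h:cv2.resize(im[y:y+h,x:x+w],(400,300),interpolation=cv2.INTER_CUBIC)
m=np.vstack([np.hstack([f(t,58,164,64,48),f(sc,284,96,64,48)]),np.hstack([g(t,170,130,160,120),g(sc,200,150,160,120)])])
cv2.imwrite("pics/m10.png",m[:,:,::-1])
E
```

```text
[0.43800606 0.10841825 0.29204428] 46.21955346898689
```

View pics/m10.png

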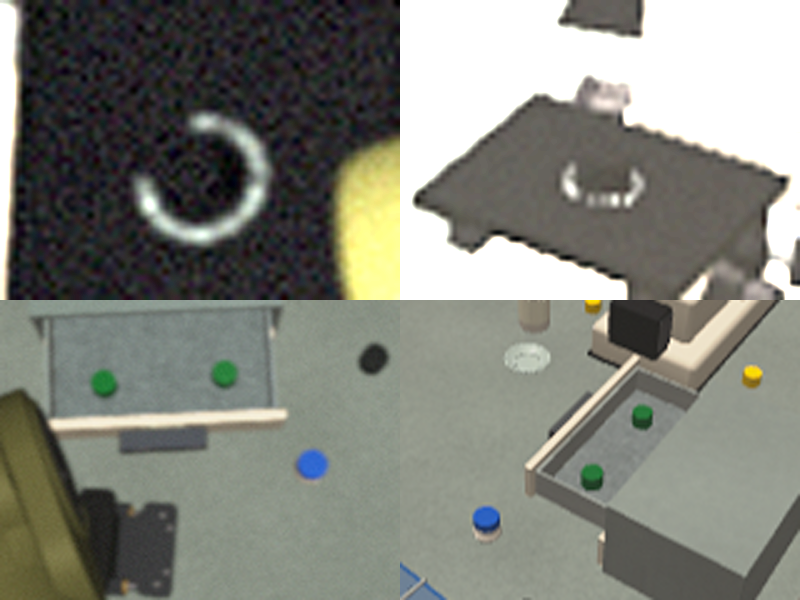

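The ring shows all round except its upper-left arc in the top crop, from (200,118) to (140,185), which the mount's height hides. I'll check that against what a centred mount should hide. The drawer holds the two greens.

```bash
python3 - <<'E'
from h import *
t=cv2.imread("pics/raw_t10.png"); a=np.linspace(0,2*np.pi,73)[:-1]
c=np.array([.5385,.3985])
g=cv2.GaussianBlur(t,(3,3),0).max(2)
ring=proj("top",[[c[0]+.0225*np.cos(x),c[1]+.0225*np.sin(x),.2] for x in a])
val=cv2.remap(g,ring[:,0].astype(np.float32)[None],ring[:,1].astype(np.float32)[None],cv2.INTER_LINEAR)[0]
print("obs hidden deg",[int(x) for x,v in zip(np.degrees(a).round(),val) if v<38])
for off in((0,0),(.003,0),(-.003,0),(0,.003),(0,-.003)):
    h=cv2.convexHull(proj("top",[[c[0]+off[0]+.015*np.cos(x),c[1]+off[1]+.015*np.sin(x),z] for x in a for z in(.2,.224)]).astype(np.float32))
    print(off,[int(round(np.degrees(x))) for x,p in zip(a,ring) if cv2.pointPolygonTest(h,tuple(map(float,p)),False)>0])
# drawer geometry (handle bottom/top edges at z=.105) 
for n,p in(("hl",(170+118/2.5,130+152/2.5)),("hr",(170+208/2.5,130+148/2.5))): print(n,onz("top",p,.105).round(4))
print(get_state()["position"],go((.52,.04,.1)))
E
```

```text
obs hidden deg [20, 25, 30, 35, 40, 45, 50, 55, 60, 65, 70, 75, 80, 85, 90]
(0, 0) [30, 35, 40, 45, 50, 55, 60, 65, 70, 75, 80, 85, 90, 95, 100, 105]
(0.003, 0) [15, 20, 25, 30, 35, 40, 45, 50, 55, 60, 65, 70, 75, 80, 85, 90, 95]
(-0.003, 0) [45, 50, 55, 60, 65, 70, 75, 80, 85, 90, 95, 100, 105, 110, 115, 120]
(0, 0.003) [30, 35, 40, 45, 50, 55, 60, 65, 70, 75, 80, 85, 90, 95, 100, 105, 110, 115]
(0, -0.003) [30, 35, 40, 45, 50, 55, 60, 65, 70, 75, 80, 85, 90]
hl [0.5643 0.085  0.105 ]
hr [ 0.5703 -0.0173  0.105 ]
[0.43952842 0.11126239 0.29210609] [-83.8 -67.4 192.1]
```

A centred mount would hide 30–105°; 20–90° is hidden. So the mount is about 2–3 mm off in x, well within the 6.5 mm cover margin. On to the drawer: handle face middle is at about (0.567, 0.034), heading +0.055 rad.

send_rows(xyz=[[-20,-15,20],[-40,-30,50],[-60,-46,80],[-80,-62,110],[-94,-73,140],[-96,-74,170],[-96,-74,190],[-96,-74,192],[-96,-74,192],[-96,-74,192]], dr=[[0,0,-0.02],[0,0,-0.04],[0,0,-0.06],[0,0,-0.08],[0,0,-0.1],[0,0,-0.105],[0,0,-0.105],[0,0,-0.105],[0,0,-0.105],[0,0,-0.105]], jaw=20)

```text
time: 34.53
position: [0.5324, 0.0356, 0.0996]
tool_rot: [-0.088, 3.139, -0.0]
ft_force: [-0.4, 0.4, 0.1]
grip_width: 0.229
grip_force: 0.0
```

send_rows(xyz=[[-8,0,0],[-16,0,0],[-24,0,0],[-32,0,0],[-40,0,0],[-48,0,0],[-56,0,0],[-64,0,0],[-72,0,0],[-80,0,0]], dr=[[0,0,0],[0,0,0],[0,0,0],[0,0,0],[0,0,0],[0,0,0],[0,0,0],[0,0,0],[0,0,0],[0,0,0]])

```text
time: 35.37
position: [0.6116, 0.039, 0.0983]
tool_rot: [0.085, -3.14, -0.0]
ft_force: [-1.8, 0.8, -0.1]
grip_width: 0.231
grip_force: 0.9
```

```bash
python3 - <<'E'
from h import *
s=get_state(); print(s["position"],s["ft_force"].round(1))
t=get_image("top")
for b in blobs(t,"green",30): print(b[0],onz("top",b[0],.094).round(4))
cv2.imwrite("pics/d11.png",cv2.resize(t[90:240,160:360],(800,600),interpolation=cv2.INTER_CUBIC)[:,:,::-1])
E
```

```text
[0.61162342 0.03902353 0.09834904] [-1.8  0.8 -0.1]
[66.8 93.5] [0.858  0.5454 0.094 ]
[258.5 142.1] [ 0.7146 -0.0318  0.094 ]
[ 97.6 348.4] [0.141  0.3873 0.094 ]
```

View pics/d11.png

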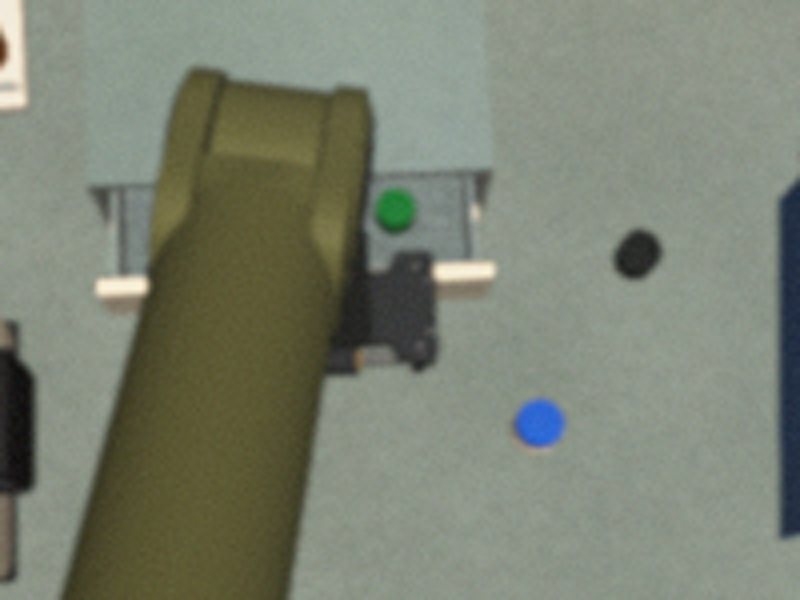

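The drawer is following, the greens are upright and about 52 mm is done. Carry on, slower near the catch.

send_rows(xyz=[[-4,0,0],[-9,0,0],[-14,0,0],[-19,0,0],[-24,0,0],[-29,0,0],[-34,0,0],[-38,0,0],[-41,0,0],[-43,0,0]], dr=[[0,0,0],[0,0,0],[0,0,0],[0,0,0],[0,0,0],[0,0,0],[0,0,0],[0,0,0],[0,0,0],[0,0,0]])

```text
time: 36.25
position: [0.6544, 0.041, 0.0985]
tool_rot: [-0.085, 3.14, -0.0]
ft_force: [-0.7, -0.4, -0.6]
grip_width: 0.232
grip_force: 0.8
```

send_rows(xyz=[[-1,0,0],[-2,0,0],[-3,0,0],[-4,0,0],[-5,0,0],[-6,0,0],[-7,0,0],[-8,0,0],[-9,0,0],[-10,0,0]], dr=[[0,0,0],[0,0,0],[0,0,0],[0,0,0],[0,0,0],[0,0,0],[0,0,0],[0,0,0],[0,0,0],[0,0,0]])

```text
time: 37.08
position: [0.662, 0.0416, 0.0985]
tool_rot: [0.085, -3.136, -0.001]
ft_force: [-7.7, -1.3, 3.1]
grip_width: 0.233
grip_force: 3.9
```

```bash
python3 - <<'E'
from h import *
s=get_state(); print(s["position"],s["ft_force"].round(1))
t=get_image("top"); cv2.imwrite("pics/raw_t12.png",t[:,:,::-1])
# panel's cream edge rows at a column left and right of the arm
for u in(188,278):
    col=t[130:175,u].astype(int); print(u,[130+i for i in range(45) if col[i].sum()>560])
E
```

```text
[0.66199321 0.04155265 0.09849209] [-7.7 -1.3  3.1]
188 [142, 143, 144, 145]
278 [139, 140, 141]
```

In the catch now, with 7.7 N of resistance. About 10 mm more.

send_rows(xyz=[[-1,0,0],[-2,0,0],[-3,0,0],[-4,0,0],[-5,0,0],[-6,0,0],[-7,0,0],[-7,0,0],[-7,0,0],[-7,0,0]], dr=[[0,0,0],[0,0,0],[0,0,0],[0,0,0],[0,0,0],[0,0,0],[0,0,0],[0,0,0],[0,0,0],[0,0,0]])

```text
time: 37.97
position: [0.6718, 0.0423, 0.099]
tool_rot: [-0.086, 3.138, 0.0]
ft_force: [-0.5, 0.2, -0.2]
grip_width: 0.234
grip_force: 0.0
```

send_rows(xyz=[[-1,0,0],[-2,0,0],[-3,0,0],[-4,0,0],[-4,0,0],[-4,0,0],[-4,0,0],[-4,0,0],[-4,0,0],[-4,0,0]], dr=[[0,0,0],[0,0,0],[0,0,0],[0,0,0],[0,0,0],[0,0,0],[0,0,0],[0,0,0],[0,0,0],[0,0,0]])

```text
time: 38.8
position: [0.6748, 0.0423, 0.0986]
tool_rot: [-0.085, 3.14, 0.0]
ft_force: [-0.0, 0.3, 0.4]
grip_width: 0.225
grip_force: 0.0
```

```bash
python3 - <<'E'
from h import *
s=get_state(); print(s["position"],s["ft_force"].round(1))
t=get_image("top"); cv2.imwrite("pics/raw_t13.png",t[:,:,::-1])
for u in(188,278):
    col=t[120:175,u].astype(int); print(u,[120+i for i in range(55) if col[i].sum()>560])
E
```

```text
[0.67483461 0.04226525 0.09856998] [-0.   0.3  0.4]
188 [138, 139, 140, 141]
278 [134, 135, 136, 137]
```

The force dropped to zero: the catch pulled the drawer in. Back off and check everything.

send_rows(xyz=[[15,0,0],[40,0,0],[75,0,0],[100,0,-10],[120,0,-30],[140,-20,-60],[150,-50,-90],[160,-80,-110],[170,-110,-120],[170,-130,-120]], dr=[[0,0,0],[0,0,0],[0,0,0],[0,0,0],[0,0,0],[0,0,0],[0,0,0],[0,0,0],[0,0,0],[0,0,0]])

```text
time: 39.68
position: [0.512, -0.1008, 0.2219]
tool_rot: [-0.08, 3.135, 0.002]
ft_force: [0.8, -0.8, -0.9]
grip_width: 0.229
grip_force: 0.0
```

```bash
python3 - <<'E'
from h import *
s=get_state(); print(s["position"],s["time"])
t=get_image("top"); sc=get_image("scene")
f=lambda im,x,y,w,h,a=1:cv2.convertScaleAbs(cv2.resize(im[y:y+h,x:x+w],(400,300),interpolation=cv2.INTER_CUBIC),alpha=a)
m=np.vstack([np.hstack([f(t,58,164,64,48,3),f(t,170,60,200,150)]),np.hstack([f(sc,90,190,160,120),f(sc,220,90,200,150)])])
cv2.imwrite("pics/m14.png",m[:,:,::-1])
for n,im in(("top",t),("scene",sc)): print([b[0] for b in blobs(im,"red",15)])
E
```

```text
[ 0.51197011 -0.10076817  0.2218688 ] 39.6833
[array([106.8,  90.9]), array([142.8, 281.2])]
[array([252.8, 132.3]), array([388.6, 171.2])]
```

View pics/m14.png

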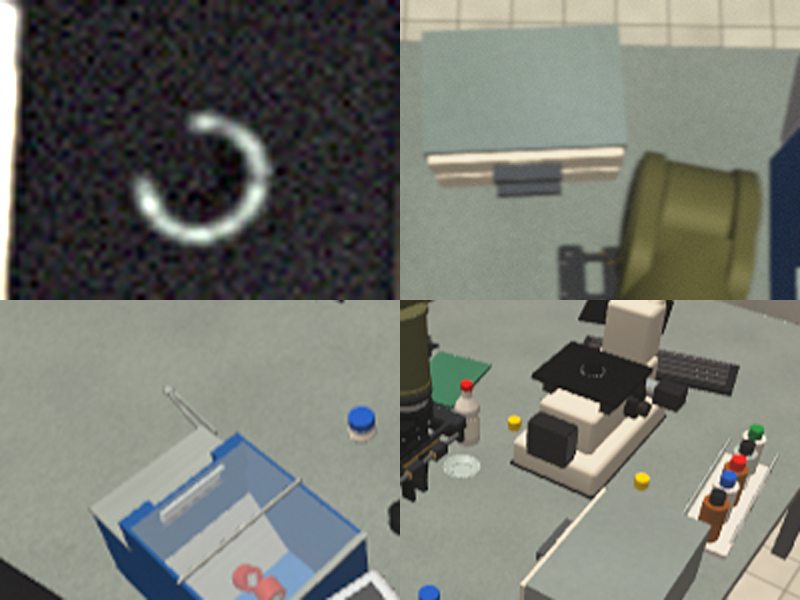

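The drawer is flush with the cabinet, the black mount is over the hole, the flap is shut and no reds are left out. Handing in.

```bash
python3 -c "
from bench import *
print(close_job())"
```

```text
the job is handed in; nothing more can be done
None
```

The job is handed in: all three red mounts are in the returns box with the flap shut, the black mount covers the stage hole (about 2–3 mm off centre, by the camera), and the drawer is latched home with both green mounts inside.

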